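# Reset the curing timer with its stylus

### The job

The curing timer's reset button sits too deep in its front for the stylus to reach it while gripped near the tip, which is all that shows in the dock. Draw the stylus out of the dock, lay it flat on the worktop and let go; then take it again further back on its handle, push the reset button right in with its steel tip and hold it there for a good second without shoving the timer out of place. Let the button spring out again and lay the stylus back flat on the worktop, leaving the other things where they are.

Things in the scene. Friction and masses are not known exactly. Their poses are not given: they have to be found in the camera images.
- stylus: Slim stylus, 150 mm long, 30 g: 12 x 12 mm handle (black, steel block at the tail, round aluminium collar in front), 125 mm in all, then a steel pin 6 mm thick, 25 mm long. Balances 48 mm from the tail. Origin on its axis, halfway along; +x points to the tip. Axis 10 mm up in the dock, 6 mm up on the worktop. Starts handle-first in the dock, the last 47 to 53 mm (pin, 25 mm of handle) outside
- stylus_tip (a point): the very end of the stylus's steel pin, on its axis
- stylus_tail (a point): the other end of the stylus, on its axis
- dock: Fixed grey block 115 mm long (x), 36 wide, 27 high with a level 16 x 16 mm tunnel along it, 4 to 20 mm above the worktop, open at its +x end, closed at the other. Origin under its centre; +x points out of the mouth, which is 58.5 mm from the origin. The stylus slides loosely in it
- timer: Loose bench timer on rubber feet, about 1.25 kg (may slide if pushed with over 5 N): white back, grey front, 91 (x) x 88 (y) x 67 mm high. Origin under its centre; the front looks to its -x, 45 mm from the origin. In the front one level round recess, 24 mm bore, with an aluminium rim, 34 mm above the worktop, 16 mm to +y of the middle; the reset button is an 18 mm disc 36 mm down it
- recess_mouth (a point): centre of the mouth of the recess, on the timer's front face; the recess runs along the timer's +x
- button_face (a point): centre of the reset button's outer face (moves with the button), 36 mm behind recess_mouth when it is out
- reset_button (a joint): travel of the reset button, m: 0 = out, 0.006 = fully in (along the timer's +x); the spring takes 0.5 N at the start and about 3.2 N fully in, and returns it
- dye_bottle: Bystander: upright dropper bottle, 26 mm wide, 85 mm high; origin under its centre
- mixing_cup: Bystander: small shallow cup with two ears, 44 x 71 x 21 mm; origin under its centre
- glitter_pot: Bystander: little round pot, 25 mm wide, 10 mm high; origin under its centre
- spatula_green: Bystander: thin plastic spatula lying flat, 12 x 150 x 8 mm, long along its y; origin under its centre
Not all that is in view belongs to the job. What is shaped like the timer but red is not meant.

How it is judged:
On the way, in this order (a step that is already met when the one before it is completed fails the run):
1. the stylus has been drawn out of the dock and lies flat on the worktop, let go (height (world z) of each of stylus_tip, stylus_tail below 0.0085 m and linear speed of stylus below 0.02 m/s and contact force between the fingers and stylus below 0.05 N), for 0.2 s.
2. the stylus pushes the reset button in, at least 4.5 mm of its 6 mm, and holds it for 0.8 s (value of joint reset_button above 0.0045 m and contact force between stylus and timer above 0.3 N), for 0.8 s.
At the end, for the whole second after the job is handed in: the reset button is out again (within 1 mm); the stylus lies flat on the worktop itself (both ends of its axis below 8.5 mm), at rest and let go; the timer stands within 20 mm of where it was; the four bystanders within 30 mm of where they were (all of step 1 and value of joint reset_button below 0.001 m and distance of timer from where it was at the start of the episode below 0.02 m and angle between timer's own z axis and vertical below 0.05 rad and distance of each of dye_bottle, mixing_cup, glitter_pot, spatula_green from where it was at the start of the episode below 0.03 m); the robot touches nothing.
It fails at once if the timer is pushed more than 20 mm or tipped (distance of timer from where it was at the start of the episode above 0.02 m or angle between timer's own z axis and vertical above 0.15 rad).
It fails at once if a bystander is moved more than 30 mm (distance of any of dye_bottle, mixing_cup, glitter_pot, spatula_green from where it was at the start of the episode above 0.03 m).
It also fails if it takes over 72 s, if anything falls off the work surface, if the arm or the gripper's body presses on something with over 40 N, if the wrist force passes 120 N, or if a joint passes its speed limit or range.

### The arm

A 6-joint arm with a two-finger parallel gripper is mounted at the origin on the work surface; the furniture and walls round the work are solid. World frame = base frame: x ahead of the robot, y to its left, z up, the work surface at z = 0. Lengths are in m, angles in rad, forces in N, time in s.
With the tool pointing down it reaches from about 0.25 to 0.8 m from the base axis. Payload 3.9 kg.
Tool frame: the origin (TCP) lies at the very end of the fingers, on their centre line; the grasp point (between the pads) lies 19 mm behind it; z points along the fingers, y is the line along which they close (so a half turn about z gives the same grasp; the last joint's range is limited). The gripper opens to 85 mm and grips with 20 to 120 N. Pads are 22 mm wide; open, the fingers measure 114 mm over their backs; the gripper's body (76 mm by 85 mm) begins 54 mm behind the grasp point. The pads swing forward as they close: fully open they stand 13 mm farther back than shut.
Start: joints at [1.274, 0.26, -0.138, 1.173, 0, 1.571], TCP at [0.154, 0.502, 0.231] pointing down, gripper open.
Joint ranges: [-2.78, 2.78], [-0.83, 1.72], [-1.28, 1.37], [-1.9, 2.12], [-1.57, 1.48], [-3.14, 3.14]. Speed limits (rad/s): [2.57, 2.57, 3.14, 3.14, 3.14, 3.14].

### API

Orientations are given as a rotation vector (axis times angle).
In Python, from plant import readout, eyes, ticket gives the robot as it stands. The module is installed in compiled form; this text tells all that it offers.
- The arm moves only by the shell command python3 -m crank 'ROWS' [OPENING] [FORCE]. ROWS is JSON, a list of rows, each a list of 6 numbers: the shift along the tool's x, y, z scaled (see below), then the turn, a rotation vector about the tool's x, y, z scaled (see below). A call has 1 to 20 rows; each row shifts and turns the commanded pose from where the row before left it, along the tool's axes as they then stand; what a row does not reach is not made up. The controller multiplies each number of a shift by 50 mm and each number of a turn by 0.15 rad. A row lasts 1/10 s, in which the tool goes at most 50 mm and 8.59 degrees, less where a joint would pass 70% of its speed; a pose out of reach is approached as far as the arm can. A call with a number of a shift or a turn outside -1 to 1 is refused whole. A call with a gripper value outside its range is refused whole. OPENING is the closure, from 0 (fully open) to 1 (shut), set as the call begins (- or left out, the last holds). The fingers move at their own pace and stop on an object; FORCE is the grip in N (left out, the last holds). Time passes only in rows, so rows that do not move let the fingers close. It gives the time, the measured TCP pose, the force, the opening and the grip force at its end, in the units of the state.
- readout.get_state(): the state, without advancing time (a new reading comes with each control period).
- eyes.grab_frame(name): name is "side" or "top" or "wrist"; returns a dict with "pixels" (400x640x3 uint8, red, green, blue), "z_map" (400x640 float32, m along the optical axis (not along the pixel's ray), 0 where there is no reading), "intrinsics" (3x3 intrinsics, pixels), "xyz" and "attitude" of the camera in the world. Camera axes: x right, y up, looking along -z (the intrinsics and any distortion apply to the point x, -y, -z); pixel columns grow to the right and rows downward; lengths in m; the calibration is good to about 2 mm. The wrist camera is an equidistant fisheye: a pixel r from the principal point sees the ray r / f radians off the axis. A picture is of the moment at which its call begins.
- ticket.sign_off(): hands the job in; it is judged then, once.
The state is a dict: "time": time; "joint_positions": joint angles; "qvel": joint speeds; "joint_efforts": joint torques, N m; "ee_pos": TCP position; "tcp_rot": TCP orientation; "wrist_force": force on the tool from outside, world axes, zero at the start; "wrist_torque": the same for the moment, N m; "grip_width": opening from 0.0 (shut) to 1.0 (fully open); "grasp_force": force on a finger pad.
Only numpy, scipy, OpenCV 4.12 (cv2) and the standard library are available. Lean on these libraries where they do the work, as an engineer would, in place of code of your own. Each camera call takes 0.05 s, during which the arm holds its last target. There are 200 camera calls.

## Working session

There is one attempt and no reset: what is moved stays moved. The work goes in short steps, Python scripts to look and compute and a shell command to move; the robot and the scene stay as the last step left them, time stands still between calls to the robot, and variables do not carry over. Pictures are saved under pics/ and viewed, at most 10 in all, crops included, and the job is handed in when it is done.

```bash
mkdir -p pics; cat > h.py <<'E'
import numpy as np,cv2
from scipy.spatial.transform import Rotation as R
from plant import readout,eyes,ticket
def rot(a):
    a=np.array(a,float)
    return a if a.shape==(3,3) else (R.from_rotvec(a).as_matrix() if a.size==3 else R.from_quat(a).as_matrix())
def grab(n,save=None):
    f=eyes.grab_frame(n)
    if save: cv2.imwrite(f'pics/{save}.png',f['pixels'][...,::-1])
    np.savez(f'/tmp/{n}.npz',**f); return f
def cloud(f):
    K=f['intrinsics'];z=f['z_map'];v,u=np.mgrid[:z.shape[0],:z.shape[1]]
    p=np.stack([(u-K[0,2])/K[0,0]*z,-(v-K[1,2])/K[1,1]*z,-z],-1)
    return p@rot(f['attitude']).T+f['xyz']
def ray(f,u,v,h):
    K=f['intrinsics'];d=rot(f['attitude'])@np.array([(u-K[0,2])/K[0,0],-(v-K[1,2])/K[1,1],-1.])
    c=np.array(f['xyz']);return c+d*(h-c[2])/d[2]
def st():
    s=readout.get_state()
    print({k:np.round(s[k],4).tolist() for k in ('time','joint_positions','ee_pos','tcp_rot','wrist_force','grip_width','grasp_force')})
    print(np.round(rot(s['tcp_rot']),4).tolist()); return s
E
python3 - <<'E'
from h import *
st()
for n in('top','side'):
    f=grab(n,n); print(n,f['attitude'],f['xyz'],f['intrinsics'])
E
```

```text
{'time': 0.0, 'joint_positions': [1.274, 0.2606, -0.1394, 1.1727, 0.0, 1.5708], 'ee_pos': [0.1534, 0.5014, 0.2305], 'tcp_rot': [-0.4645, -3.1068, 0.0029], 'wrist_force': [0.404, 0.7594, -0.7292], 'grip_width': 0.9987, 'grasp_force': 0.0}
[[-0.9563, 0.2925, -0.0006], [0.2925, 0.9563, -0.0018], [0.0, -0.0019, -1.0]]
top [ 0.07987062 -0.10127568 -1.56158615] [0.35757505 0.06859717 1.38980537] [[447.44169882   0.         320.95801037]
 [  0.         447.44169882 199.9094202 ]
 [  0.           0.           1.        ]]
side [ 0.25540534 -1.4031007  -2.49124427] [0.09159384 1.23721852 0.81135119] [[453.40206392   0.         319.7876039 ]
 [  0.         453.40206392 198.18356639]
 [  0.           0.           1.        ]]
```

View pics/top.png

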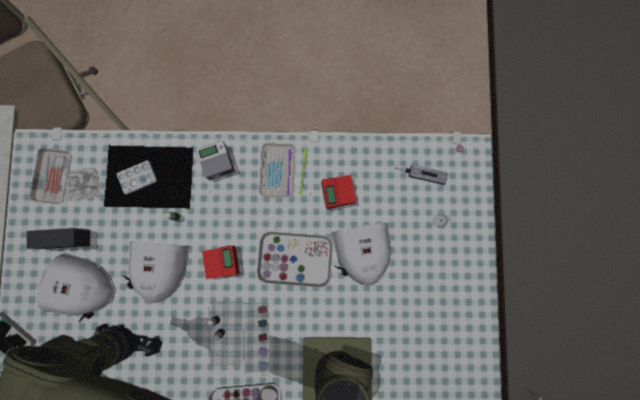

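View pics/side.png

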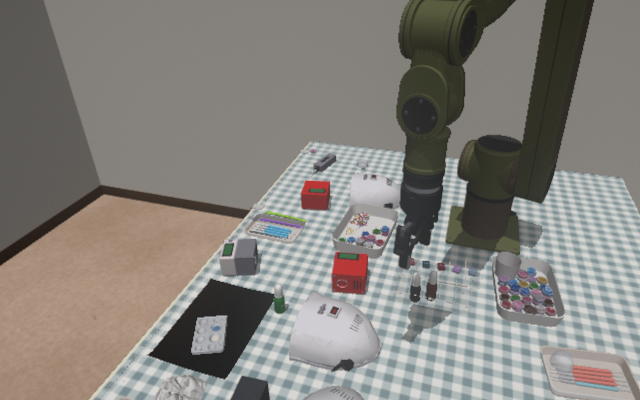

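Top view: the candidates shaped like the timer are the grey/white one at (216,160), red at (338,192) and red at (221,262). The grey/white one fits, since red is excluded. The dock is at (427,174), with the stylus tip at about (397,168) pointing image-left. The cup is at about (441,220), the bottle at (176,216), the pot at (459,148) and the green spatula at (304,170). Next I'll confirm these in an enlarged crop and measure.

```bash
python3 - <<'E'
from h import *
T=dict(np.load('/tmp/top.npz'));S=dict(np.load('/tmp/side.npz'))
a=T['pixels'];s=S['pixels']
r=lambda im,w,h:cv2.resize(im,(w,h),interpolation=cv2.INTER_CUBIC)
up=np.hstack([r(a[130:190,180:250],350,300),r(a[150:200,385:455],420,300)])
dn=np.hstack([r(s[230:285,210:270],330,300),r(s[140:185,295:355],400,300)]); dn=np.pad(dn,((0,0),(0,770-730),(0,0)))
cv2.imwrite('pics/c1.png',np.vstack([up,dn])[...,::-1])
P=cloud(T);
print('table z',np.median(P[300:330,150:240,2]),P[290,230])
def rect(m,name):
    q=P[m]; c,(w,h),an=cv2.minAreaRect(q[:,:2].astype(np.float32)); b=cv2.boxPoints((c,(w,h),an))
    print(name,len(q),np.round(c,4),round(w,4),round(h,4),'ang',round(an,1),'z',np.round(np.percentile(q[:,2],[5,50,95]),4)); print(np.round(b,4).tolist())
def box(u0,u1,v0,v1): 
    m=np.zeros(a.shape[:2],bool); m[v0:v1,u0:u1]=1; return m
rect(box(190,245,130,190)&(P[...,2]>.058),'timer top')
rect(box(400,455,155,195)&(P[...,2]>.022),'dock top')
rect(box(390,410,160,180)&(P[...,2]>.005)&(P[...,2]<.02),'stylus')
Q=cloud(S)
def srect(u0,u1,v0,v1,zl):
    m=np.zeros(s.shape[:2],bool);m[v0:v1,u0:u1]=1;m&=Q[...,2]>zl
    q=Q[m];c,wh,an=cv2.minAreaRect(q[:,:2].astype(np.float32));print('side',len(q),np.round(c,4),np.round(wh,4),an,np.percentile(q[:,2],95));print(np.round(cv2.boxPoints((c,wh,an)),4).tolist())
srect(215,262,232,280,.058);srect(305,345,145,175,.022)
E
```

```text
table z 0.0016748056309041637 [0.24053569 0.32481794 0.00394565]
timer top 859 [0.4994 0.2608] 0.4653 0.1083 ang 40.5 z [0.0602 0.0649 0.0705]
[[0.2872999906539917, 0.1509999930858612], [0.35760000348091125, 0.06859999895095825], [0.7116000056266785, 0.37059998512268066], [0.6413000226020813, 0.453000009059906]]
dock top 432 [ 0.5144 -0.1176] 0.0988 0.4768 ang 28.4 z [0.0232 0.0273 0.0327]
[[0.35760000348091125, 0.06859999895095825], [0.5842999815940857, -0.35089999437332153], [0.6711999773979187, -0.30390000343322754], [0.44449999928474426, 0.11559999734163284]]
stylus 68 [ 0.6166 -0.1971] 0.0608 0.0602 ang 0.6 z [0.0052 0.0107 0.0184]
[[0.5859000086784363, -0.1673000007867813], [0.5864999890327454, -0.22750000655651093], [0.6473000049591064, -0.22689999639987946], [0.6467000246047974, -0.16670000553131104]]
side 703 [0.3955 0.7991] [0.0999 1.0617] 29.367036819458008 0.06772945967661088
[[0.09160000085830688, 1.2372000217437744], [0.6122000217437744, 0.31200000643730164], [0.6992999911308289, 0.3610000014305115], [0.17870000004768372, 1.2862000465393066]]
side 138 [0.3739 0.4576] [0.0847 1.6562] 16.978055953979492 0.8113511942453097
[[0.09160000085830688, 1.2372000217437744], [0.5752000212669373, -0.3467999994754791], [0.6561999917030334, -0.3221000134944916], [0.17260000109672546, 1.2618999481201172]]
```

View pics/c1.png

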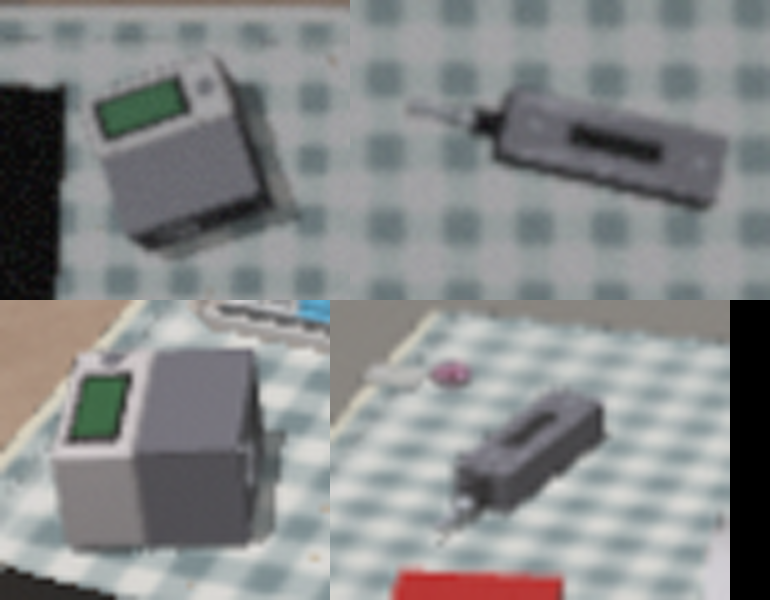

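The crop confirms it: the timer is grey/white with a dark recess in its lower (−x) front. The dock's mouth faces image-left (+y), and the black handle stub and pin stick out of it. I'll redo the fits without the zero-depth pixels.

```bash
cat >> h.py <<'E'
def fit(f,P,u0,u1,v0,v1,zl,zh,name):
    m=np.zeros(P.shape[:2],bool);m[v0:v1,u0:u1]=1;m&=(f['z_map']>0)&(P[...,2]>zl)&(P[...,2]<zh)
    n,l,s,_=cv2.connectedComponentsWithStats(m.astype(np.uint8));m=l==1+np.argmax(s[1:,4])
    q=P[m];c,wh,an=cv2.minAreaRect(q[:,:2].astype(np.float32))
    # pixel-based rectangle, cast on median height
    h=np.median(q[:,2]); pc=cv2.minAreaRect(np.argwhere(m)[:,::-1].astype(np.float32))
    b=np.array([ray(f,*p,h)[:2] for p in cv2.boxPoints(pc)])
    print(name,len(q),'h',round(h,4),'c',np.round(c,4),np.round(wh,4),round(an,1),'| ray c',np.round(b.mean(0),4),'corners',np.round(b,4).tolist())
    return m
E
python3 - <<'E'
from h import *
T=dict(np.load('/tmp/top.npz'));S=dict(np.load('/tmp/side.npz'))
P=cloud(T);Q=cloud(S)
fit(T,P,190,245,130,190,.058,.085,'timerT');fit(T,P,400,455,155,195,.02,.04,'dockT')
fit(S,Q,215,262,232,280,.06,.085,'timerS');fit(S,Q,305,345,145,175,.02,.04,'dockS')
# stylus pin/handle line in top: bright/dark pixels near mouth
for h in (.01,.02): print(h,[np.round(ray(T,*p,h)[:2],4).tolist() for p in((385+405/6,150+108/6),(385+470/6,150+120/6),(385+485/6,150+123/6))])
# dock long-side edges direction from pixel corners (crop)
c=[(510,88),(728,138),(712,205),(497,152)]
print('dock crop corners',[np.round(ray(T,385+x/6-.4,150+y/6-.4,.027)[:2],4).tolist() for x,y in c])
c=[(85,95),(212,55),(262,195),(128,238)]
print('timer crop corners',[np.round(ray(T,180+x/5-.4,130+y/5-.4,.066)[:2],4).tolist() for x,y in c])
E
```

```text
timerT 851 h 0.0649 c [0.6355 0.3758] [0.0922 0.0879] 20.1 | ray c [0.6349 0.375 ] corners [[0.6624, 0.4326], [0.6934, 0.3502], [0.6071, 0.3177], [0.5766, 0.3996]]
dockT 439 h 0.0271 c [ 0.6012 -0.281 ] [0.1155 0.0372] 77.5 | ray c [ 0.6008 -0.2804] corners [[0.5944, -0.2199], [0.6315, -0.2286], [0.6071, -0.3411], [0.5702, -0.3321]]
timerS 659 h 0.064 c [0.6323 0.3776] [0.0909 0.0914] 20.7 | ray c [0.6314 0.3822] corners [[0.7017, 0.355], [0.6046, 0.3255], [0.5642, 0.4102], [0.6551, 0.4381]]
dockS 142 h 0.0257 c [ 0.5968 -0.278 ] [0.1155 0.0423] 76.4 | ray c [ 0.5959 -0.2747] corners [[0.6282, -0.2261], [0.5964, -0.3681], [0.5631, -0.3202], [0.596, -0.1844]]
0.01 [[0.622, -0.3626], [0.6159, -0.3967], [0.6144, -0.4045]]
0.02 [[0.6201, -0.3595], [0.6141, -0.3933], [0.6125, -0.4011]]
dock crop corners [[0.631, -0.4111], [0.6058, -0.5236], [0.5706, -0.5139], [0.5973, -0.4032]]
timer crop corners [[0.6634, 0.426], [0.6888, 0.3506], [0.6034, 0.318], [0.5766, 0.3971]]
```

```bash
python3 -m crank '[[-0.65,-0.545,0,0,0,0],[-0.65,-0.545,0,0,0,0],[-0.65,-0.545,0,0,0,0],[-0.65,-0.545,0,0,0,0],[-0.65,-0.545,0,0,0,0],[-0.65,-0.545,0,0,0,0],[-0.65,-0.545,0,0,0,0],[-0.65,-0.545,0,0,0,0],[-0.65,-0.545,0,0,0,0],[-0.65,-0.545,0,0,0,0],[-0.65,-0.545,0,0,0,0],[-0.65,-0.545,0,0,0,0],[-0.65,-0.545,0,0,0,0],[-0.65,-0.545,0,0,0,0],[-0.65,-0.545,0,0,0,0],[-0.65,-0.545,0,0,0,0],[-0.65,-0.545,0,0,0,0],[-0.65,-0.545,0,0,0,0],[-0.65,-0.545,0,0,0,0],[-0.65,-0.545,0,0,0,0]]' 0; python3 -c "
from h import *
st()"
```

```text
time: 2.1
ee_pos: [0.6161, -0.2107, 0.2306]
tcp_rot: [-0.465, -3.106, -0.001]
wrist_force: [0.9, -0.0, 0.3]
grip_width: 1.0
grasp_force: 0.0
{'time': 2.1, 'joint_positions': [-0.3297, 0.4842, 0.2046, 1.2923, 0.0002, -0.0326], 'ee_pos': [0.6161, -0.2107, 0.2306], 'tcp_rot': [-0.4647, -3.106, -0.0006], 'wrist_force': [0.8981, -0.0035, 0.3222], 'grip_width': 0.9996, 'grasp_force': 0.0}
[[-0.9562, 0.2927, -0.001], [0.2927, 0.9562, 0.0005], [0.0011, 0.0002, -1.0]]
```

```bash
python3 -m crank '[[0,0,0.15,0,0,-0.92],[0,0,0.15,0,0,-0.92],[0,0,0.15,0,0,-0.92],[0,0,0.15,0,0,-0.92],[0,0,0.15,0,0,-0.92],[0,0,0.15,0,0,-0.92],[0,0,0.15,0,0,-0.92],[0,0,0.15,0,0,-0.92],[0,0,0.15,0,0,-0.92],[0,0,0.15,0,0,-0.92],[0,0,0.15,0,0,-0.92],[0,0,0.15,0,0,-0.91],[0,0,0,0,0,0]]'; python3 -c "
from h import *
st()
f=grab('wrist','w1');print(f['attitude'],f['xyz'],f['intrinsics'])"
```

```text
time: 3.4
ee_pos: [0.6145, -0.2088, 0.1395]
tcp_rot: [1.971, -2.444, -0.005]
wrist_force: [-0.6, 0.2, 0.6]
grip_width: 1.004
grasp_force: 0.0
{'time': 3.4, 'joint_positions': [-0.3276, 0.5205, 0.0268, 1.0807, -0.0, -1.685], 'ee_pos': [0.6145, -0.2088, 0.1395], 'tcp_rot': [1.971, -2.4438, -0.0048], 'wrist_force': [-0.6162, 0.1799, 0.5769], 'grip_width': 1.0038, 'grasp_force': 0.0}
[[-0.2117, -0.9773, -0.0035], [-0.9773, 0.2117, 0.0011], [-0.0004, 0.0036, -1.0]]
[-0.03898765 -0.41418259  2.89969879] [ 0.59964217 -0.27883367  0.28187473] [[309.70691629   0.         317.30245351]
 [  0.         309.70691629 196.22961354]
 [  0.           0.           1.        ]]
```

View pics/w1.png

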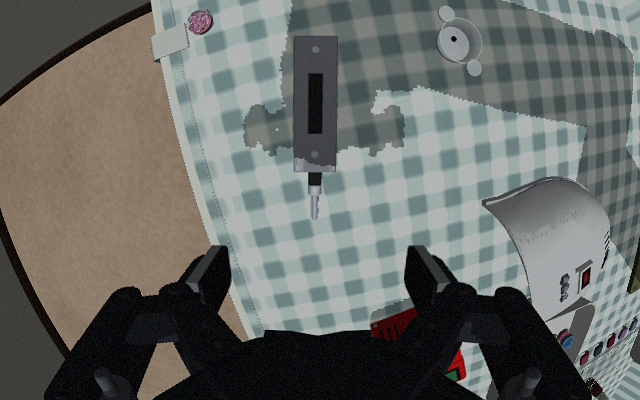

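Wrist view: dock mouth at about (315,172), black handle from 172 to 186, collar to about 193, pin tip at (314,217). I'll cast fisheye rays onto z=0.01.

```bash
cat >> h.py <<'E'
def fray(f,u,v,h):
    K=f['intrinsics'];x,y=(u-K[0,2])/K[0,0],(v-K[1,2])/K[1,1];t=np.hypot(x,y);s=np.sin(t)/t
    d=rot(f['attitude'])@np.array([x*s,-y*s,-np.cos(t)]);c=np.array(f['xyz']);return c+d*(h-c[2])/d[2]
def totool(p):
    s=readout.get_state();return rot(s['tcp_rot']).T@(np.array(p)-s['ee_pos'])
E
python3 - <<'E'
from h import *
f=dict(np.load('/tmp/wrist.npz'))
for n,u,v,h in(('tip',314.3,217.5,.01),('collar',315,186,.016),('pinroot',315,193,.01),('mouthL',294,170.5,.027),('mouthR',336,172,.027),('backL',294.5,37,.027),('backR',337.5,37,.027)):
    p=fray(f,u,v,h);print(n,np.round(p,4),'tool mm',np.round(totool(p)*1e3,1))
E
```

```text
tip [ 0.6226 -0.1816  0.01  ] tool mm [-28.3  -1.9 130.3]
collar [ 0.6151 -0.2126  0.016 ] tool mm [  3.6  -1.2 124.3]
pinroot [ 0.6169 -0.2047  0.01  ] tool mm [ -4.6  -1.3 130.3]
mouthL [ 0.6288 -0.2323  0.027 ] tool mm [ 19.8 -18.8 113.2]
mouthR [ 0.5946 -0.2235  0.027 ] tool mm [ 18.6  16.5 113.3]
backL [ 0.604  -0.3413  0.027 ] tool mm [131.6 -17.9 113.2]
backR [ 0.57   -0.3339  0.027 ] tool mm [131.7  16.9 113.3]
```

```bash
python3 -m crank '[[0.1,-0.026,0.2,0,0,0],[0,0,0.4,0,0,0],[0,0,0.4,0,0,0],[0,0,0.4,0,0,0],[0,0,0.4,0,0,0],[0,0,0.4,0,0,0],[0,0,0.3,0,0,0],[0,0,0.18,0,0,0],[0,0,0,0,0,0]]' 0.5; python3 -m crank '[[0,0,0,0,0,0],[0,0,0,0,0,0],[0,0,0,0,0,0],[0,0,0,0,0,0],[0,0,0,0,0,0],[0,0,0,0,0,0]]' 1 60; python3 -c "
from h import *
st()
f=grab('wrist','w2')"
```

```text
time: 4.35
ee_pos: [0.6148, -0.2142, 0.0057]
tcp_rot: [1.97, -2.445, -0.004]
wrist_force: [-0.8, 0.4, 1.1]
grip_width: 0.499
grasp_force: 0.0
time: 4.95
ee_pos: [0.6169, -0.2147, 0.0084]
tcp_rot: [-1.972, 2.444, -0.003]
wrist_force: [-0.9, 0.7, 5.5]
grip_width: 0.106
grasp_force: 59.7
{'time': 4.95, 'joint_positions': [-0.3349, 0.6301, -0.1451, 0.7934, -0.0001, -1.6927], 'ee_pos': [0.6169, -0.2147, 0.0084], 'tcp_rot': [-1.9719, 2.4442, -0.0031], 'wrist_force': [-0.9472, 0.7262, 5.4632], 'grip_width': 0.1062, 'grasp_force': 59.7113}
[[-0.2115, -0.9774, 0.0021], [-0.9774, 0.2115, -0.0008], [0.0004, -0.0022, -1.0]]
```

View pics/w2.png

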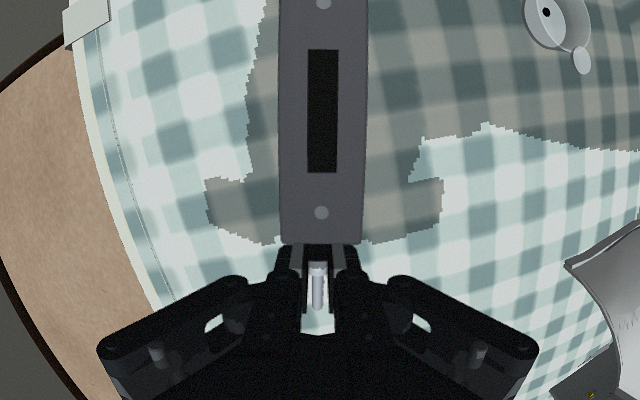

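```bash
python3 -m crank '[[-0.02,0,-0.02,0,0,0],[-0.05,0,-0.02,0,0,0],[-0.1,0,0,0,0,0],[-0.15,0,0,0,0,0],[-0.15,0,0,0,0,0],[0,0,0,0,0,0]]'; python3 -c "
from h import *
st()
f=grab('wrist','w3')"
```

```text
time: 5.6
ee_pos: [0.621, -0.1899, 0.0091]
tcp_rot: [-1.975, 2.443, 0.001]
wrist_force: [0.7, 0.2, 0.3]
grip_width: 0.111
grasp_force: 58.9
{'time': 5.6, 'joint_positions': [-0.297, 0.6258, -0.1519, 0.7938, 0.0005, -1.6564], 'ee_pos': [0.621, -0.1899, 0.0091], 'tcp_rot': [-1.9746, 2.4434, 0.0013], 'wrist_force': [0.7002, 0.1511, 0.3234], 'grip_width': 0.1114, 'grasp_force': 58.8778}
[[-0.2099, -0.9777, -0.0005], [-0.9777, 0.2099, 0.0007], [-0.0006, 0.0006, -1.0]]
```

View pics/w3.png

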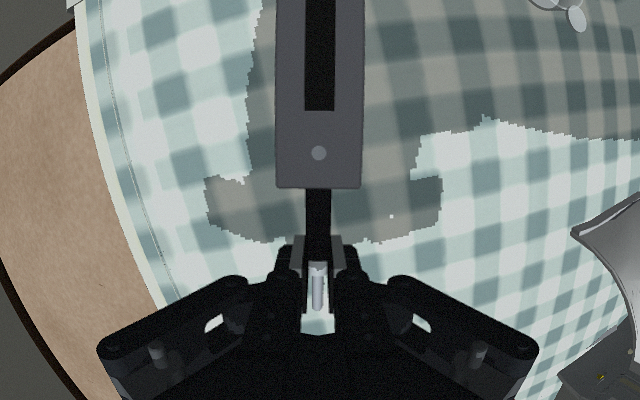

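The stylus slides out with the gripper (more black handle is visible at (318,215)). I'll draw it the rest of the way.

```bash
python3 -m crank '[[-0.2,0,0,0,0,0],[-0.25,0,0,0,0,0],[-0.25,0,0,0,0,0],[-0.25,0,0,0,0,0],[-0.25,0,0,0,0,0],[-0.25,0,0,0,0,0],[-0.25,0,0,0,0,0],[-0.2,0,0,0,0,0],[-0.1,0,0,0,0,0],[0,0,0,0,0,0],[0,0,0.02,0,0,0],[0,0,0.02,0,0,0],[0,0,0,0,0,0]]'; python3 -c "
from h import *
st()
f=grab('wrist','w4')"
```

```text
time: 6.95
ee_pos: [0.6417, -0.0942, 0.0071]
tcp_rot: [1.971, -2.446, -0.0]
wrist_force: [0.5, -0.0, -1.2]
grip_width: 0.108
grasp_force: 58.9
{'time': 6.95, 'joint_positions': [-0.1458, 0.6267, -0.1564, 0.7882, -0.0001, -1.5026], 'ee_pos': [0.6417, -0.0942, 0.0071], 'tcp_rot': [1.9713, -2.4456, -0.0004], 'wrist_force': [0.4617, -0.0167, -1.1701], 'grip_width': 0.1081, 'grasp_force': 58.8873}
[[-0.2123, -0.9772, -0.0005], [-0.9772, 0.2123, -0.0], [0.0001, 0.0004, -1.0]]
```

View pics/w4.png

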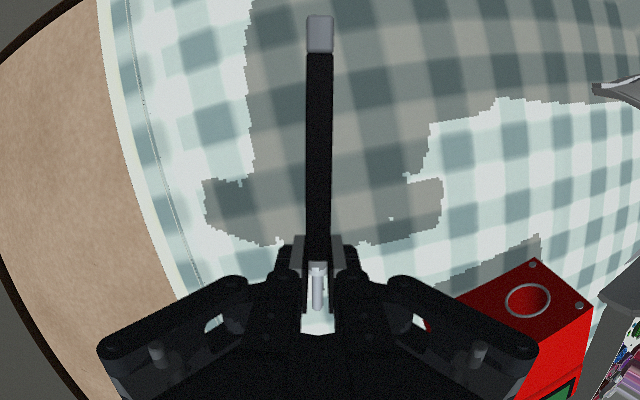

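```bash
for i in 1 2 3; do python3 -m crank '[[0,0,0.03,0,0,0],[0,0,0,0,0,0]]' | egrep 'ee_pos|wrist_f' ; done
```

```text
ee_pos: [0.6419, -0.0939, 0.0056]
wrist_force: [0.0, -1.0, 0.2]
ee_pos: [0.6421, -0.0939, 0.0046]
wrist_force: [-0.3, -0.4, 2.3]
ee_pos: [0.6422, -0.0938, 0.0046]
wrist_force: [-3.9, 0.2, 10.3]
```

```bash
python3 -m crank '[[0,0,-0.03,0,0,0],[0,0,0,0,0,0]]' >/dev/null; python3 -m crank '[[0,0,0,0,0,0],[0,0,0,0,0,0],[0,0,0,0,0,0],[0,0,0,0,0,0],[0,0,-0.1,0,0,0],[0,0,-0.4,0,0,0],[0,0,-0.6,0,0,0],[0,0,-0.6,0,0,0],[0,0,0,0,0,0]]' 0.6; python3 - <<'E'
from h import *
st()
f=grab('wrist','w5')
E
```

```text
time: 8.7
ee_pos: [0.6457, -0.0942, 0.0946]
tcp_rot: [-1.969, 2.44, -0.011]
wrist_force: [1.0, -1.2, 1.0]
grip_width: 0.398
grasp_force: 0.0
{'time': 8.7, 'joint_positions': [-0.1449, 0.5474, -0.0491, 0.9651, -0.0, -1.5026], 'ee_pos': [0.6457, -0.0942, 0.0946], 'tcp_rot': [-1.9687, 2.4402, -0.0106], 'wrist_force': [0.9969, -1.2401, 1.0475], 'grip_width': 0.3978, 'grasp_force': 0.0}
[[-0.2115, -0.9773, 0.0091], [-0.9774, 0.2115, -0.0014], [-0.0006, -0.0092, -1.0]]
```

View pics/w5.png

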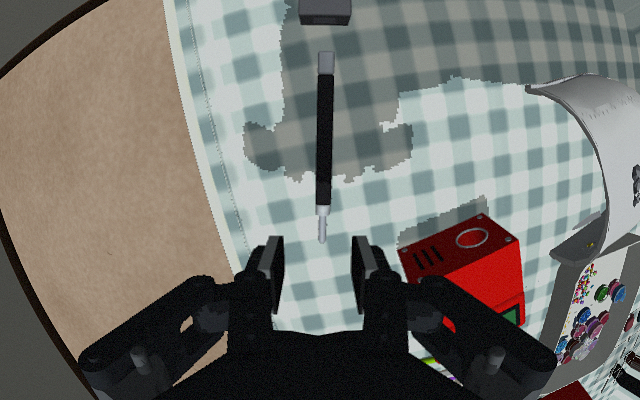

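The stylus lies free and flat: pin tip at (322,241), collar at about (322,208), steel tail end at (326,51), clear of the dock mouth at v≈24. Next I'll work out the regrip.

```bash
python3 - <<'E'
from h import *
f=dict(np.load('/tmp/wrist.npz'))
tip=fray(f,322.3,241.5,.006);tail=fray(f,326.3,51,.012);a=fray(f,325.5,75,.012);b=fray(f,322.5,205,.012);col=fray(f,322,214,.006)
print(tip,tail,np.linalg.norm((tip-tail)[:2]),col,np.linalg.norm((tip-col)[:2]))
d=(b-a)[:2];print('yaw',np.degrees(np.arctan2(d[1],d[0])))
d=d/np.linalg.norm(d)
for L in(.075,.08,.085):
    p=np.r_[b[:2]+d*np.dot(tip[:2]-b[:2],d)-d*L,.006];print(L,p,'tool mm',np.round(totool(p)*1e3,1))
s=readout.get_state();R_=rot(s['tcp_rot']);print('tool x yaw',np.degrees(np.arctan2(-R_[1,0],-R_[0,0])))
E
```

```text
[ 0.64956974 -0.06003525  0.006     ] [ 0.61586905 -0.20421191  0.012     ] 0.14806298456563055 [ 0.64486511 -0.08347438  0.006     ] 0.023906623362012297
yaw 76.65724893812397
0.075 [ 0.63295067 -0.13317421  0.006     ] tool mm [40.7  3.4 86.3]
0.08 [ 0.63179679 -0.13803925  0.006     ] tool mm [45.7  3.5 86.3]
0.085 [ 0.63064292 -0.14290428  0.006     ] tool mm [50.7  3.6 86.3]
tool x yaw 77.79037360788392
```

```bash
python3 -m crank '[[0.46,0.035,0,0,0,0],[0.45,0.035,0,0,0,0.13],[0,0,0.3,0,0,0],[0,0,0.4,0,0,0],[0,0,0.4,0,0,0],[0,0,0.3,0,0,0],[0,0,0.25,0,0,0],[0,0,0.1,0,0,0],[0,0,0.04,0,0,0],[0,0,0,0,0,0],[0,0,0,0,0,0]]'; python3 -m crank '[[0,0,0,0,0,0],[0,0,0,0,0,0],[0,0,0,0,0,0],[0,0,0,0,0,0],[0,0,0,0,0,0]]' 1 80
```

```text
time: 9.85
ee_pos: [0.6299, -0.1376, 0.0005]
tcp_rot: [-1.948, 2.463, -0.002]
wrist_force: [0.2, -0.4, 0.1]
grip_width: 0.399
grasp_force: 0.0
time: 10.35
ee_pos: [0.6299, -0.1376, 0.0007]
tcp_rot: [-1.948, 2.463, -0.002]
wrist_force: [-0.2, -0.4, 5.2]
grip_width: 0.115
grasp_force: 80.7
```

```bash
python3 -m crank '[[0,0,-0.1,0,0,0],[0,0,-0.4,0,0,0],[0,0,-0.6,0,0,0],[0,0,-0.6,0,0,0],[0,0,-0.6,0,0,0],[0,0,-0.3,0,0,0],[-0.4,0.24,0,0,0,0],[-0.63,0.37,0,0,0,0],[-0.63,0.37,0,0,0,0],[-0.63,0.37,0,0,0,0],[-0.63,0.37,0,0,0,0],[-0.63,0.37,0,0,0,0],[-0.63,0.37,0,0,0,0],[-0.63,0.37,0,0,0,0],[-0.63,0.37,0,0,0,0],[-0.63,0.37,0,0,0,0],[-0.63,0.37,0,0,0,0],[-0.63,0.37,0,0,0,0],[-0.63,0.37,0,0,0,0],[-0.63,0.36,0,0,0,0]]'; python3 -m crank '[[0,0,0,0,0,0.6],[0,0,0,0,0,0.95],[0,0,0,0,0,0.95],[0,0,0,0,0,0.95],[0,0,0,0,0,0.95],[0,0,0,0,0,0.95],[0,0,0,0,0,0.8],[0,0,0,0,0,0.4],[0,0,0,0,0,0],[0,0,0,0,0,0]]'; python3 - <<'E'
from h import *
s=st()
f=grab('wrist','w6');grab('top');grab('side')
E
```

```text
time: 12.35
ee_pos: [0.4817, 0.3396, 0.1295]
tcp_rot: [1.948, -2.463, -0.0]
wrist_force: [0.3, 0.1, 0.2]
grip_width: 0.113
grasp_force: 80.0
time: 13.35
ee_pos: [0.4825, 0.3384, 0.1296]
tcp_rot: [0.558, -3.091, 0.001]
wrist_force: [-1.2, 0.5, -0.9]
grip_width: 0.11
grasp_force: 80.0
{'time': 13.35, 'joint_positions': [0.6117, 0.4272, -0.1606, 0.9837, -0.0, 0.2546], 'ee_pos': [0.4825, 0.3384, 0.1296], 'tcp_rot': [0.5577, -3.091, 0.0006], 'wrist_force': [-1.1543, 0.4907, -0.936], 'grip_width': 0.1097, 'grasp_force': 80.0377}
[[-0.9369, -0.3495, -0.0006], [-0.3495, 0.9369, -0.0005], [0.0007, -0.0002, -1.0]]
```

View pics/w6.png

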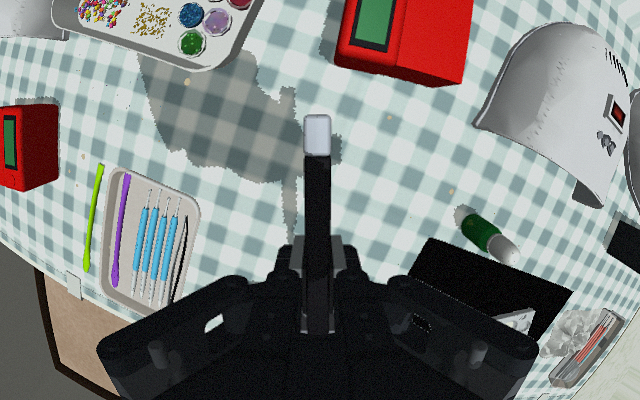

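The wrist view looks backwards: the stylus tail is at (317,117), the dye bottle at (480,235) is well clear, and the spot below is free. I'll lower to recess height with a 2.6 mm sideways correction, then check stylus and timer together from the top.

```bash
python3 -m crank '[[0,-0.052,0.1,0,0,0],[0,0,0.3,0,0,0],[0,0,0.4,0,0,0],[0,0,0.4,0,0,0],[0,0,0.4,0,0,0],[0,0,0.3,0,0,0],[0,0,0.12,0,0,0],[0,0,0,0,0,0],[0,0,0,0,0,0]]'; python3 - <<'E'
from h import *
s=st()
T=grab('top');S=grab('side');P=cloud(T)
m=fit(T,P,190,245,130,190,.058,.085,'timerT')
r=lambda im,w,h:cv2.resize(im,(w,h),interpolation=cv2.INTER_CUBIC)
cv2.imwrite('pics/c2.png',np.vstack([r(T['pixels'][130:205,180:260],640,600)[200:],r(S['pixels'][225:275,220:380],640,200)])[...,::-1])
E
```

```text
time: 14.4
ee_pos: [0.4841, 0.3363, 0.0293]
tcp_rot: [-0.556, 3.091, 0.0]
wrist_force: [-0.2, 0.4, -1.1]
grip_width: 0.111
grasp_force: 80.0
{'time': 14.4, 'joint_positions': [0.6072, 0.5188, -0.2994, 0.7519, -0.0, 0.2515], 'ee_pos': [0.4841, 0.3363, 0.0293], 'tcp_rot': [-0.5557, 3.0914, 0.0004], 'wrist_force': [-0.2396, 0.401, -1.0651], 'grip_width': 0.1107, 'grasp_force': 80.034}
[[-0.9374, -0.3482, 0.0006], [-0.3482, 0.9374, 0.0004], [-0.0007, 0.0001, -1.0]]
timerT 824 h 0.0653 c [0.6355 0.3765] [0.0918 0.0875] 19.5 | ray c [0.6346 0.3757] corners [[0.6629, 0.4321], [0.6921, 0.3503], [0.6059, 0.3194], [0.5773, 0.4008]]
```

View pics/c2.png

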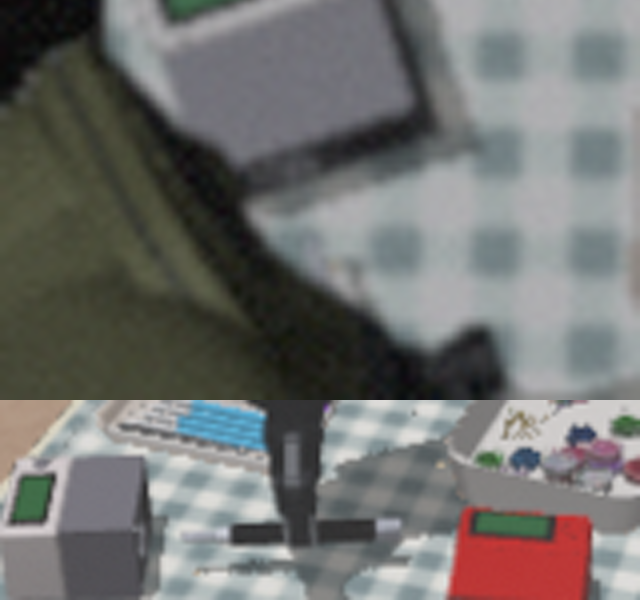

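Top crop: the pin tip is near (318,240), ahead of the timer front. Side crop: the stylus is level, tip at (183,537), heading for the recess rim at about (140,540). One quick numeric check of both, then I'll push.

```bash
python3 - <<'E'
from h import *
T=dict(np.load('/tmp/top.npz'));S=dict(np.load('/tmp/side.npz'));s=readout.get_state()
d=-rot(s['tcp_rot'])[:,0];tip=s['ee_pos']+.08*d+[0,0,.0053]
print('pred tip',tip,'top ray',ray(T,180+318/8-.4,130+440/8-.4,.0346))
def vplane(f,u,v,p0,n):
    K=f['intrinsics'];r=rot(f['attitude'])@np.array([(u-K[0,2])/K[0,0],-(v-K[1,2])/K[1,1],-1.]);c=np.array(f['xyz']);return c+r*np.dot(np.array(p0)-c,n)/np.dot(r,n)
n=np.array([.9374,.3482,0]);l=np.array([-.3482,.9374,0])
print('side recess',vplane(S,254.6,259.6,[.587,.375,.034],n))
print('side tip on axis plane',vplane(S,265.4,258.9,tip,l))
Q=cloud(S); print('side: front face pts',np.round([Q[v,u] for u,v in((240,262),(248,262),(252,250))],4).tolist())
E
```

```text
pred tip [0.55945708 0.36451461 0.03523046] top ray [0.55932258 0.36100009 0.0346    ]
side recess [0.58997207 0.3669988  0.02612819]
side tip on axis plane [0.55807993 0.36400307 0.03376559]
side: front face pts [[0.6095, 0.4112, 0.0473], [0.587, 0.4082, 0.0504], [0.5905, 0.3737, 0.0641]]
```

```bash
python3 -m crank '[[-0.1,0,0.01,0,0,0],[-0.2,0,0,0,0,0],[-0.2,0,0,0,0,0],[-0.1,0,0,0,0,0],[-0.1,0,0,0,0,0],[0,0,0,0,0,0]]' | egrep 'ee_pos|wrist_f';  python3 -m crank '[[-0.1,0,0,0,0,0],[-0.1,0,0,0,0,0],[-0.1,0,0,0,0,0],[-0.1,0,0,0,0,0],[0,0,0,0,0,0],[0,0,0,0,0,0]]' | egrep 'ee_pos|wrist_f'
```

```text
ee_pos: [0.5174, 0.3487, 0.0282]
wrist_force: [-0.4, 0.9, 0.1]
ee_pos: [0.5353, 0.3553, 0.0282]
wrist_force: [-0.6, 0.2, 0.1]
```

```bash
python3 -m crank '[[-0.1,0,0,0,0,0],[-0.06,0,0,0,0,0],[0,0,0,0,0,0]]' | egrep 'ee_pos|wrist_f'; for i in 1 2 3; do python3 -m crank '[[-0.03,0,0,0,0,0],[0,0,0,0,0,0]]' | egrep 'ee_pos|wrist_f'; done
```

```text
ee_pos: [0.5434, 0.3584, 0.0284]
wrist_force: [0.7, -0.6, -1.5]
ee_pos: [0.5441, 0.3586, 0.0282]
wrist_force: [-0.5, 0.5, 0.4]
ee_pos: [0.5453, 0.359, 0.0282]
wrist_force: [-0.8, -0.3, 1.0]
ee_pos: [0.5467, 0.3595, 0.0282]
wrist_force: [-2.2, -0.7, 0.1]
```

```bash
for i in 1 2 3; do python3 -m crank '[[-0.02,0,0,0,0,0]]' | egrep 'ee_pos|wrist_f';python3 -m crank '[[0,0,0,0,0,0]]' | egrep 'wrist_f'; python3 -m crank '[[0,0,0,0,0,0]]' | egrep 'ee_pos|wrist_f'; done
```

```text
ee_pos: [0.5474, 0.3598, 0.0281]
wrist_force: [-1.9, -0.1, 0.4]
wrist_force: [-1.8, -1.2, -0.3]
ee_pos: [0.5476, 0.3598, 0.0282]
wrist_force: [-1.3, -1.2, -0.2]
ee_pos: [0.5484, 0.3602, 0.0282]
wrist_force: [-1.7, -1.3, 0.1]
wrist_force: [-1.4, -0.6, -0.4]
ee_pos: [0.5486, 0.3602, 0.0282]
wrist_force: [-2.9, -0.8, -0.0]
ee_pos: [0.5494, 0.3606, 0.0282]
wrist_force: [-2.0, -1.5, -0.1]
wrist_force: [-2.1, -1.4, -0.2]
ee_pos: [0.5496, 0.3606, 0.0282]
wrist_force: [-3.3, -2.2, 0.1]
```

```bash
for i in 1; do python3 -m crank '[[-0.02,0,0,0,0,0],[0,0,0,0,0,0]]' | egrep 'ee_pos|wrist_f'; for k in 1 2 3 4 5 6; do python3 -m crank '[[0,0,0,0,0,0]]' | egrep 'ee_pos|wrist_f'; done; done
```

```text
ee_pos: [0.5501, 0.3608, 0.0281]
wrist_force: [-4.3, -2.2, 0.5]
ee_pos: [0.5501, 0.3608, 0.0281]
wrist_force: [-4.2, -0.5, 0.1]
ee_pos: [0.5501, 0.3608, 0.0281]
wrist_force: [-4.1, -1.5, 0.6]
ee_pos: [0.5502, 0.3608, 0.0281]
wrist_force: [-4.9, -2.1, 0.5]
ee_pos: [0.5501, 0.3608, 0.0281]
wrist_force: [-4.4, -1.9, -0.2]
ee_pos: [0.5502, 0.3608, 0.0281]
wrist_force: [-3.8, -1.7, 0.1]
ee_pos: [0.5501, 0.3608, 0.0281]
wrist_force: [-4.2, -2.4, -0.5]
```

Force has levelled at about 4.5 N and the tool has stopped, so the button is on its end stop. I'll hold for a second, then withdraw straight.

```bash
python3 -m crank '[[0,0,0,0,0,0],[0,0,0,0,0,0],[0,0,0,0,0,0],[0,0,0,0,0,0],[0,0,0,0,0,0],[0,0,0,0,0,0],[0,0,0,0,0,0],[0,0,0,0,0,0],[0,0,0,0,0,0],[0,0,0,0,0,0],[0,0,0,0,0,0]]' | egrep 'ee_pos|wrist_f'; python3 -m crank '[[0.05,0,0,0,0,0],[0.1,0,0,0,0,0],[0.2,0,0,0,0,0],[0.25,0,0,0,0,0],[0.25,0,0,0,0,0],[0.25,0,0,0,0,0],[0.25,0,0,0,0,0],[0.2,0,0,0,0,0],[0.1,0,0,0,0,0],[0,0,0.1,0,0,0],[0,0,0.2,0,0,0],[0,0,0.16,0,0,0],[0,0,0.06,0,0,0],[0,0,0,0,0,0]]' | egrep 'time|ee_pos|wrist_f'
```

```text
ee_pos: [0.5501, 0.3608, 0.0281]
wrist_force: [-5.4, -1.3, 0.3]
time: 20.8
ee_pos: [0.4732, 0.3321, 0.0013]
wrist_force: [0.1, 0.3, -0.7]
```

```bash
python3 -m crank '[[0,0,0.012,0,0,0],[0,0,0,0,0,0]]' | egrep 'ee_pos|wrist_f'; python3 -m crank '[[0,0,0,0,0,0],[0,0,0,0,0,0],[0,0,0,0,0,0],[0,0,0,0,0,0],[0,0,0,0,0,0],[0,0,-0.1,0,0,0],[0,0,-0.4,0,0,0],[0,0,-0.6,0,0,0],[0,0,-0.6,0,0,0],[0,0,-0.4,0,0,0],[0,0,-0.2,0,0,0],[0,0,0,0,0,0],[0,0,0,0,0,0]]' 0.6; python3 - <<'E'
from h import *
T=grab('top');P=cloud(T);W=grab('wrist','w7');S=grab('side');Q=cloud(S)
fit(T,P,190,245,130,190,.058,.085,'timerT');fit(S,Q,215,262,232,280,.06,.085,'timerS')
# stylus in wrist view: dark/steel contour in the column between the fingers
g=cv2.cvtColor(W['pixels'],cv2.COLOR_RGB2GRAY);m=((g<45)*255).astype(np.uint8);m[240:]=0;m[:,:270]=0;m[:,380:]=0
c,_=cv2.findContours(m,0,2)
for k in sorted(c,key=cv2.contourArea)[-3:]:print(cv2.contourArea(k),cv2.minAreaRect(k))
# stylus height in side view
d=np.array([.9374,.3482]);c0=np.array([.4732,.3321]);q=Q[(S['z_map']>0)];r=q[:,:2]-c0;t=r@d;l=r@np.array([-d[1],d[0]])
for a in np.arange(-.07,.08,.02):
    k=(abs(t-a)<.01)&(abs(l)<.006)&(q[:,2]<.05);print(round(a,3),k.sum(),np.round(np.percentile(q[k,2],[50,95]),4) if k.sum() else '')
E
```

```text
ee_pos: [0.4736, 0.3324, 0.0016]
wrist_force: [-0.1, -1.1, -0.3]
time: 22.3
ee_pos: [0.4729, 0.332, 0.116]
tcp_rot: [0.556, -3.091, 0.001]
wrist_force: [-0.2, -0.5, 0.4]
grip_width: 0.399
grasp_force: 0.0
timerT 849 h 0.0648 c [0.6354 0.3763] [0.0918 0.0869] 19.7 | ray c [0.6347 0.3758] corners [[0.663, 0.4323], [0.6922, 0.3504], [0.606, 0.3195], [0.5774, 0.401]]
timerS 660 h 0.064 c [0.6325 0.3765] [0.0903 0.0942] 19.6 | ray c [0.6314 0.3822] corners [[0.7018, 0.355], [0.6046, 0.3255], [0.5642, 0.4102], [0.6551, 0.438]]
343.0 ((372.33001708984375, 31.250946044921875), (24.51091957092285, 60.5542106628418), 10.68491268157959)
675.0 ((350.4724426269531, 47.09173583984375), (89.17977142333984, 38.254058837890625), 73.0091781616211)
1287.5 ((318.0, 187.5), (103.0, 14.0), 90.0)
-0.07 17 [0.0016 0.0132]
-0.05 15 [0.0103 0.0135]
-0.03 27 [0.0105 0.0136]
-0.01 26 [0.0108 0.0126]
0.01 21 [0.0099 0.0122]
0.03 23 [0.0108 0.0134]
0.05 25 [0.0069 0.0123]
0.07 26 [0.0034 0.0097]
```

```bash
python3 -c "
from plant import ticket
print(ticket.sign_off())"
```

```text
the job is handed in; nothing more can be done
None
```

I handed the job in at about 22 s. The stylus was drawn out, laid down, regripped 80 mm from its tip, and held the button on its end stop at about 4.5 N for over a second. It now lies flat on the worktop, let go, and the timer moved less than 1 mm. I inferred the button travel from force and motion, didn't check that the button sprang back or re-measure the bystanders, and the hand-in returned no verdict.

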